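Show which Forstner bit bored the widest hole

ROBOT

A 7-joint arm with a two-finger parallel gripper is mounted at the origin on the work surface. World frame = base frame: x ahead of the robot, y to its left, z up, the work surface at z = 0. Lengths are in m, angles in rad, forces in N, time in s.
With the tool pointing down it reaches from about 0.425 to 0.875 m from the base axis. Payload 4.7 kg.
Tool frame: the origin (TCP) lies at the very end of the fingers, on their centre line; the grasp point (between the pads) lies 19 mm behind it; z points along the fingers, y is the line along which they close (so a half turn about z gives the same grasp; the last joint's range is limited). The gripper opens to 87 mm and grips with 3 to 60 N. Pads are 19 mm wide; open, the fingers measure 117 mm over their backs; the gripper's body (75 mm by 190 mm) begins 51 mm behind the grasp point.
Start: joints at [1.332, 0.321, -0.07, 1.45, 0.023, 1.371, -0.057], TCP at [0.163, -0.629, 0.196] pointing down, gripper open.
Joint ranges: [-2.86, 2.86], [-0.3, 2.09], [-1.38, 1.24], [0.06, 2.45], [-1.56, 4.7], [0.09, 2.05], [-2.69, 2.69]. Speed limits (rad/s): [2.57, 2.57, 3.14, 3.14, 3.14, 3.14, 3.14].

INTERFACE

Orientations are given as a rotation vector (axis times angle).
In Python, from bench import ctrl, imaging, ticket gives the robot as it stands.
- The arm moves only by the tool jog_arm, never from a script. Its argument "rows" is text: rows parted by semicolons, each of 7 numbers parted by spaces: the shift along the tool's x, y, z in cm, then the turn, a rotation vector about the tool's x, y, z in rad, then the closure, from -1 (fully open) to 1 (shut), so that 0 is half open. A call has 1 to 5 rows; each row shifts and turns the commanded pose from where the row before left it, along the tool's axes as they then stand; what a row does not reach is not made up. A row lasts 1/8 s, in which the tool goes at most 62.5 mm and 10.7 degrees, less where a joint would pass 70% of its speed; a pose out of reach is approached as far as the arm can. A call with a gripper value outside its range is refused whole. The fingers move at their own pace and stop on an object; "force" is the grip in N (left out, the last holds). Time passes only in rows, so rows that do not move let the fingers close. It gives the time, the measured TCP pose, the force, the opening and the grip force at its end, in the units of the state.
- ctrl.get_state(): the state, without advancing time (a new reading comes with each control period).
- imaging.get_image(name): name is "side" or "top"; returns a dict with "img" (400x640x3 uint8, blue, green, red), "vertical_fov" (degrees; the focal length in pixels is half the picture's height over the tangent of half this angle, whatever the lens; pixels are square), "cx", "cy" (the principal point, pixels), "origin" and "orientation" of the camera in the world. Camera axes: x right, y down, z forward; pixel columns grow to the right and rows downward; lengths in m; the calibration is good to about 2 mm. A picture is of the moment at which its call begins. There is no depth.
- ticket.close_job(): hands the job in; it is judged then, once.
The state is a dict: "time": time; "joint_positions": joint angles; "qd": joint speeds; "joint_torque": joint torques, N m; "position": TCP position; "tool_rot": TCP orientation; "ft_force": force on the tool from outside, world axes, zero at the start; "torque": the same for the moment, N m; "grip_width": opening from 0.0 (shut) to 1.0 (fully open); "grip_force": force on a finger pad.
Only numpy, scipy, OpenCV 4.12 (cv2) and the standard library are available. Lean on these libraries where they do the work, as an engineer would, in place of code of your own. Each camera call takes 0.05 s, during which the arm holds its last target. There are 200 camera calls.

TASK

Show the apprentice which bit belongs to which test piece, only by pointing: bring the fingertips about 2 cm above the middle of the widest bit in the wooden block and hold still there for a good two seconds, then do the same above the middle of the widest hole in the white offcuts, and finish there, still pointing at it. Touch, lift or shift nothing, and on the way never pass low over the middle of another bit or hole.

Things in the scene. Friction and masses are not known exactly. Their poses are not given: they have to be found in the camera images.
- bit15_top (a point): centre of the top face of the 15 mm Forstner bit: a plain steel disc head 15 mm across and 13 mm high on an 8 mm round shank, 90 mm tall in all, standing loose, head up, in one of the four holes of the wooden block (any hole), perhaps leaning by 2 or 3 degrees in its loose hole. This point is 100 mm above the bench, z up.
- bit15: the same 15 mm bit; origin at the foot of its shank, z up along the shank (10 mm above the bench)
- bit20_top (a point): centre of the top face of the 20 mm Forstner bit: a plain steel disc head 20 mm across and 13 mm high on an 8 mm round shank, 90 mm tall in all, standing loose, head up, in one of the four holes of the wooden block (any hole), perhaps leaning by 2 or 3 degrees in its loose hole. This point is 100 mm above the bench, z up.
- bit20: the same 20 mm bit; origin at the foot of its shank, z up along the shank (10 mm above the bench)
- bit25_top (a point): centre of the top face of the 25 mm Forstner bit: a plain steel disc head 25 mm across and 13 mm high on an 8 mm round shank, 90 mm tall in all, standing loose, head up, in one of the four holes of the wooden block (any hole), perhaps leaning by 2 or 3 degrees in its loose hole. This point is 100 mm above the bench, z up.
- bit25: the same 25 mm bit; origin at the foot of its shank, z up along the shank (10 mm above the bench)
- bit40_top (a point): centre of the top face of the 40 mm Forstner bit: a plain steel disc head 40 mm across and 13 mm high on an 8 mm round shank, 90 mm tall in all, standing loose, head up, in one of the four holes of the wooden block (any hole), perhaps leaning by 2 or 3 degrees in its loose hole. This point is 100 mm above the bench, z up. This is the widest bit.
- bit40: the same 40 mm bit; origin at the foot of its shank, z up along the shank (10 mm above the bench)
- piece15_hole (a point): centre of the mouth of the round blind hole, 15 mm across and 12 mm deep with a brown bottom, in the middle of a white board offcut 90 x 70 x 18 mm lying loose and flat on the bench. This point is level with the offcut's top face, 18 mm above the bench; z up, x along the 90 mm side.
- piece15: the offcut with the 15 mm hole; origin at the centre of its underside, z up, x along the 90 mm side
- piece25_hole (a point): centre of the mouth of the round blind hole, 25 mm across and 12 mm deep with a brown bottom, in the middle of a white board offcut 90 x 70 x 18 mm lying loose and flat on the bench. This point is level with the offcut's top face, 18 mm above the bench; z up, x along the 90 mm side.
- piece25: the offcut with the 25 mm hole; origin at the centre of its underside, z up, x along the 90 mm side
- piece40_hole (a point): centre of the mouth of the round blind hole, 40 mm across and 12 mm deep with a brown bottom, in the middle of a white board offcut 90 x 70 x 18 mm lying loose and flat on the bench. This point is level with the offcut's top face, 18 mm above the bench; z up, x along the 90 mm side. This is the widest hole.
- piece40: the offcut with the 40 mm hole; origin at the centre of its underside, z up, x along the 90 mm side
- block: brown wooden block 70 x 260 x 40 mm, fixed to the bench, that holds the four upright bits 60 mm apart in a row along its 260 mm length; origin at the centre of its underside, y along the row, z up
- jar: bystander: glass screw jar with a steel cap, 60 mm across, 85 mm tall, loose; origin at the centre of its underside
- screwdriver: bystander: screwdriver lying loose on the bench, about 200 mm long; origin under its middle, x along it towards the tip
- drillcase: bystander: open blue metal drill case, 150 x 100 x 35 mm, its lid upright to about 140 mm on the side away from the work, fixed; origin at the centre of its underside

How it is judged:
By the outcome, as a careful person would: the job done as asked, in the order asked, and still so for the second after the job is handed in, with the robot touching nothing.
It also fails if it takes over 48 s, if anything falls off the work surface, if the arm or the gripper's body presses on something with over 40 N, if the wrist force passes 120 N, or if a joint passes its speed limit or range.

## Working session

There is one attempt and no reset: what is moved stays moved. The work goes in short steps, Python scripts to look and compute and a tool call to move; the robot and the scene stay as the last step left them, time stands still between calls to the robot, and variables do not carry over. Pictures are saved under pics/ and viewed, at most 10 in all, crops included, and the job is handed in when it is done.

Besides the shell and the picture viewer there is one more tool, called as a command line: name --argument value ..., lists and objects as JSON in quotes. jog_arm: Moves the arm, as the interface text tells. Its arguments: {"type":"object","properties":{"rows":{"type":"string"},"force":{"type":"number"}},"required":["rows"]}

```bash
mkdir -p pics
cat > h.py <<'E'
import numpy as np,cv2
from scipy.spatial.transform import Rotation as R
def rot(o):
    o=np.array(o,float)
    return o if o.shape==(3,3) else (R.from_rotvec(o) if o.size==3 else R.from_quat(o)).as_matrix()
def ray(d,u,v,z):
    f=200/np.tan(np.radians(d['vertical_fov'])/2)
    r=rot(d['orientation'])@np.array([(u-d['cx'])/f,(v-d['cy'])/f,1]); o=np.array(d['origin'])
    return o+r*(z-o[2])/r[2]
E
python3 - <<'E'
from bench import ctrl,imaging,ticket
import cv2
for n in('top','side'):
    d=imaging.get_image(n); cv2.imwrite(f'pics/{n}0.png',d['img']); print({k:v for k,v in d.items() if k!='img'})
s=ctrl.get_state();print(s['time'],s['position'],s['tool_rot'],s['grip_width'])
E
```

```text
{'vertical_fov': 56.20959436319427, 'cx': 319.9566179810915, 'cy': 210.09206193490724, 'origin': array([0.41754992, 0.15365846, 1.26030795]), 'orientation': array([-2.16355222,  2.12773637, -0.20980221])}
{'vertical_fov': 51.77758170334285, 'cx': 321.31632243242836, 'cy': 196.62769995814952, 'origin': array([0.11066416, 0.7196931 , 0.82270535]), 'orientation': array([-0.92936057,  2.51370869, -1.0702991 ])}
0.1 [ 0.16234409 -0.62883651  0.19525744] [-3.11483404e+00 -3.95740246e-01  5.00658950e-04] 0.9975457100818452
```

View pics/top0.png

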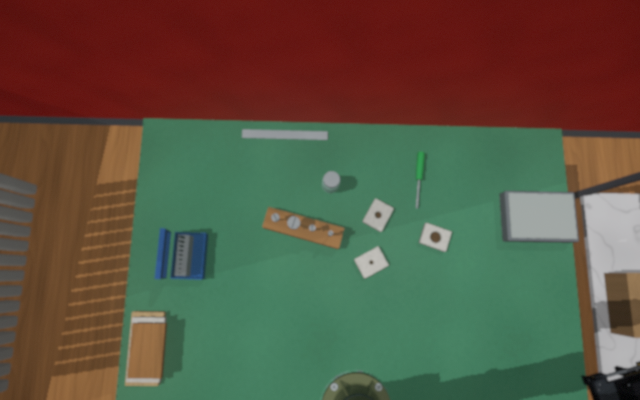

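View pics/side0.png

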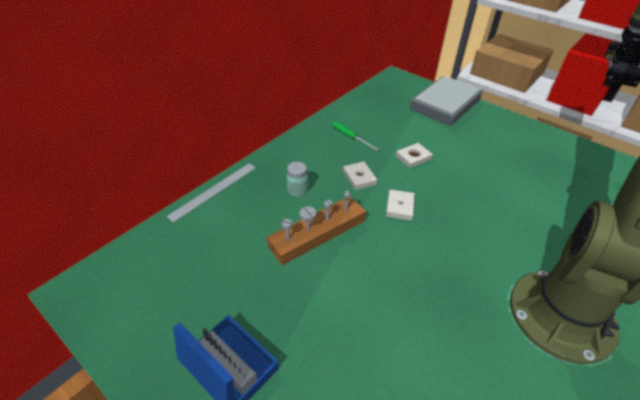

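The top view shows the widest bit near (294,222) and the widest hole near (436,237). In the side view they are near (308,213) and (414,153). I'll refine both positions with masks.

Run:
```python
import cv2,numpy as np
t=cv2.imread('pics/top0.png');s=cv2.imread('pics/side0.png')
a=[t[198:258,255:335],s[190:250,270:350],t[208:268,395:475],s[125:185,375:455]]
a=[cv2.resize(x,(400,300),interpolation=cv2.INTER_NEAREST) for x in a]
cv2.imwrite('pics/crop0.png',np.vstack([np.hstack(a[:2]),np.hstack(a[2:])]))
from h import *
from bench import imaging
D={n:imaging.get_image(n) for n in('top','side')}
def blob(n,mask):
    k,_,st,c=cv2.connectedComponentsWithStats(mask.astype(np.uint8))
    for i in range(1,k):
        if st[i,4]>15: print(n,st[i],c[i].round(1),[ray(D[n],*c[i],z)[:2].round(4) for z in(.018,.1)])
for n,im in(('top',t),('side',s)):
    hsv=cv2.cvtColor(im,cv2.COLOR_BGR2HSV)
    roi=np.zeros(im.shape[:2],bool)
    if n=='top': roi[190:285,255:470]=1
    else: roi[135:260,260:445]=1
    print('white');w=(hsv[...,1]<50)&(hsv[...,2]>140)&roi;blob(n,w)
    print('grey');blob(n,(hsv[...,1]<70)&(hsv[...,2]>90)&roi)
    print('holes')
    m=np.zeros(im.shape[:2],np.uint8)
    cs,hi=cv2.findContours(w.astype(np.uint8),cv2.RETR_CCOMP,cv2.CHAIN_APPROX_NONE)
    for c,q in zip(cs,hi[0]):
        if q[3]>=0: cv2.drawContours(m,[c],-1,1,-1)
    blob(n,m)
```

```text
white
top [363 199  30  33 547] [377.6 214.6] [array([ 0.6173, -0.073 ]), array([ 0.6041, -0.058 ])]
top [287 217  13  11  96] [293.3 222.2] [array([0.5862, 0.2103]), array([0.5751, 0.2065])]
top [420 223  32  29 523] [435.3 236.6] [array([ 0.546 , -0.2666]), array([ 0.5375, -0.2388])]
top [354 246  34  32 640] [370.8 261.9] [array([ 0.4586, -0.0486]), array([ 0.4559, -0.0352])]
grey
top [415 190   5  19  66] [417.2 198.5] [array([ 0.6754, -0.2093]), array([ 0.6584, -0.1854])]
top [362 198  32  35 673] [377.8 214.7] [array([ 0.6167, -0.0736]), array([ 0.6036, -0.0586])]
top [271 213   9   9  64] [275.  217.1] [array([0.6021, 0.2718]), array([0.5899, 0.264 ])]
top [287 215  14  15 153] [293.3 222.2] [array([0.5862, 0.2102]), array([0.575 , 0.2064])]
top [418 222  35  30 651] [435.1 236.8] [array([ 0.5455, -0.2659]), array([ 0.537 , -0.2382])]
top [308 224   8   7  44] [311.8 227.2] [array([0.5705, 0.1483]), array([0.5604, 0.1486])]
top [335 224  11   8  16] [341.3 226.8] [array([0.5737, 0.0494]), array([0.5634, 0.0563])]
top [328 230   6   6  28] [330.2 232.5] [array([0.5537, 0.0864])
[... 1505 characters left out ...]
.6104, -0.0654]), array([0.5595, 0.0146])]
side [386 189  29  32 786] [400.3 204.4] [array([ 0.4524, -0.04  ]), array([0.4176, 0.0374])]
side [344 191   7  20  78] [346.3 198.6] [array([0.5787, 0.04  ]), array([0.531 , 0.1093])]
side [324 200   9  20 103] [327.3 207.4] [array([0.597 , 0.1014]), array([0.5475, 0.1644])]
side [299 206  20  24 251] [307.6 214.5] [array([0.6198, 0.1566]), array([0.5679, 0.214 ])]
side [281 219  12  21 137] [286.5 226.5] [array([0.6329, 0.2245]), array([0.5797, 0.2749])]
holes
side [408 150  13   8  70] [413.9 153.2] [array([ 0.5432, -0.2627]), array([ 0.4991, -0.1626])]
side [355 171   9   6  37] [359.2 173.5] [array([ 0.6153, -0.0698]), array([0.5639, 0.0106])]
```

View pics/crop0.png

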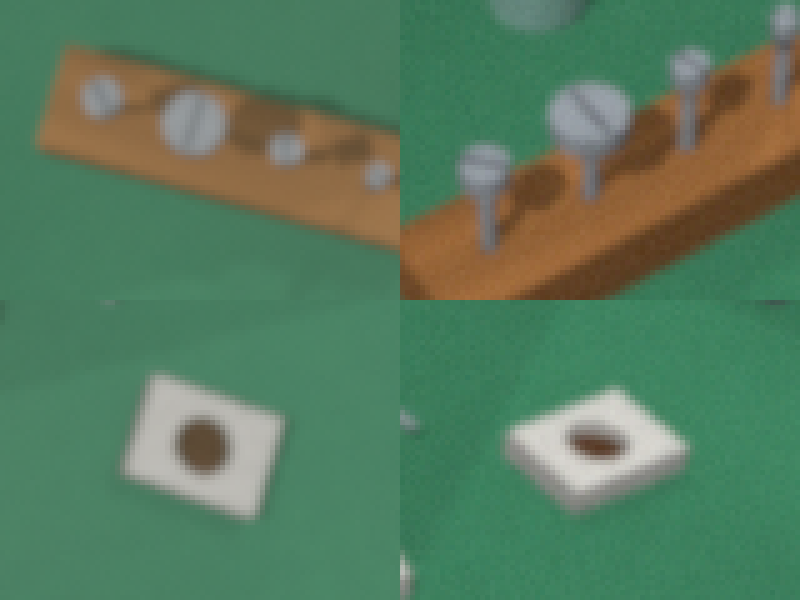

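The two views agree to within about 3 mm: bit40's top is near (0.575, 0.207, 0.100) and hole40 is near (0.545, -0.265, 0.018). I'll close the fingers to point and travel high.

jog_arm --rows "2 -0.8 -1.5 0 0 0 1;4 -1.6 -2 0 0 0 1;4.5 -1.8 -2 0 0 0 1;4.5 -1.8 -2 0 0 0 1;4.5 -1.8 -2 0 0 0 1"

```text
time: 0.82
position: [0.3346, -0.5026, 0.2934]
tool_rot: [3.115, 0.399, 0.002]
ft_force: [0.7, -0.6, -0.8]
grip_width: 0.517
grip_force: 0.0
```

jog_arm --rows "4.5 -1.8 -1 0 0 0 1;4.5 -1.8 0 0 0 0 1;4.5 -1.8 0 0 0 0 1;4.5 -1.8 0 0 0 0 1;4.5 -1.8 0 0 0 0 1"

```text
time: 1.45
position: [0.5292, -0.3588, 0.3028]
tool_rot: [3.115, 0.398, 0.002]
ft_force: [0.9, -0.9, -0.7]
grip_width: 0.016
grip_force: 0.0
```

jog_arm --rows "1.5 -4.9 0 0 0 0 1;1.5 -4.9 0 0 0 0 1;1.5 -4.9 0 0 0 0 1;1.5 -4.9 0 0 0 0 1;1.5 -4.9 0 0 0 0 1"

```text
time: 2.08
position: [0.5385, -0.102, 0.3026]
tool_rot: [3.115, 0.399, 0.002]
ft_force: [0.5, -0.4, -0.3]
grip_width: 0.004
grip_force: 0.0
```

jog_arm --rows "1.5 -4.9 0 0 0 0 1;1.5 -4.9 0 0 0 0 1;1.5 -4.9 0 0 0 0 1;1.5 -4.9 0 0 0 0 1;0 0 0 0 0 0 1"

```text
time: 2.7
position: [0.5459, 0.1069, 0.3027]
tool_rot: [-3.112, -0.413, -0.002]
ft_force: [0.4, 0.1, 0.4]
grip_width: 0.005
grip_force: 0.0
```

jog_arm --rows "0 0 0 0 0 0 1;0 0 0 0 0 0 1"

```text
time: 2.95
position: [0.5477, 0.0979, 0.3015]
tool_rot: [3.116, 0.393, 0.0]
ft_force: [0.1, -0.1, 0.1]
grip_width: 0.006
grip_force: 0.0
```

```bash
cat > go.py <<'E'
import sys,numpy as np
from h import *
from bench import ctrl
s=ctrl.get_state();print(s['time'],s['position'].round(4),'tool z',rot(s['tool_rot'])[:,2].round(3),
 'shift cm',(rot(s['tool_rot']).T@(np.array(sys.argv[1:4],float)-s['position'])*100).round(2))
E
python3 go.py .575 .207 .12
```

```text
2.95 [0.5477 0.0979 0.3015] tool z [ 0.    -0.001 -1.   ] shift cm [ 5.35 -9.91 18.14]
```

Go over the bit laterally, descend partway, then check.

jog_arm --rows "1.8 -3.3 0 0 0 0 1;1.8 -3.3 0 0 0 0 1;1.75 -3.3 0 0 0 0 1;0 0 3 0 0 0 1;0 0 4 0 0 0 1"

```text
time: 3.58
position: [0.5757, 0.208, 0.2313]
tool_rot: [-3.117, -0.394, -0.004]
ft_force: [0.7, 0.6, -0.8]
grip_width: 0.003
grip_force: 0.0
```

jog_arm --rows "0 0 3 0 0 0 1;0 0 2 0 0 0 1;0 0 0 0 0 0 1;0 0 0 0 0 0 1;0 0 0 0 0 0 1"

```text
time: 4.2
position: [0.5755, 0.2087, 0.1827]
tool_rot: [-3.116, -0.396, -0.004]
ft_force: [1.3, -0.6, -0.2]
grip_width: 0.005
grip_force: 0.0
```

```bash
python3 go.py .575 .207 .12
python3 - <<'E'
from h import *
from bench import imaging
a=[]
for n,(u,v) in(('top',(294,222)),('side',(307,200))):
    d=imaging.get_image(n);a.append(cv2.resize(d['img'][v-40:v+40,u-40:u+40],(400,400),interpolation=cv2.INTER_NEAREST))
cv2.imwrite('pics/chk1.png',np.hstack(a))
E
```

```text
4.2 [0.5755 0.2087 0.1827] tool z [ 0.002  0.001 -1.   ] shift cm [-0.1   0.15  6.27]
```

View pics/chk1.png

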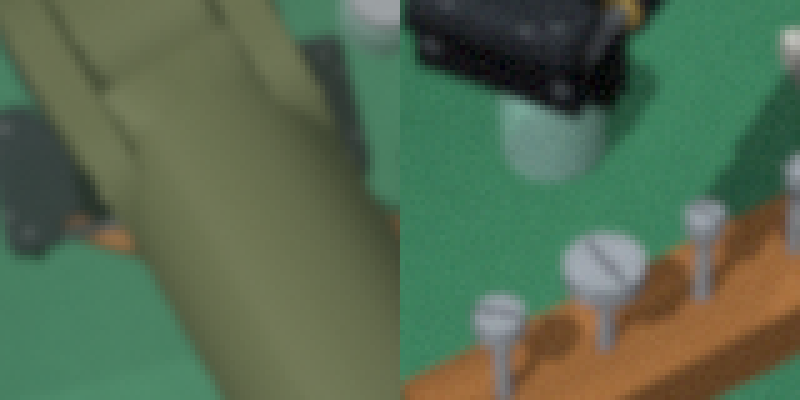

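The top view is blocked by the arm. The side view shows the black fingertips' lower end near crop (570,95), above the big bit at (605,265). I'll project the TCP to check that this matches.

```bash
cat > p.py <<'E'
from h import *
from bench import imaging,ctrl
import sys
d=imaging.get_image('side');f=200/np.tan(np.radians(d['vertical_fov'])/2)
def pr(p):
    c=rot(d['orientation']).T@(np.array(p)-d['origin']);return c[:2]/c[2]*f+[d['cx'],d['cy']]
s=ctrl.get_state();p=s['position'];print('tcp',pr(p),'70 up',pr(p+[0,0,.07]),'100 down',pr([p[0],p[1],.1]))
v0=int(sys.argv[2]);u0=int(sys.argv[1])
im=d['img'].copy();u,v=pr(p).round().astype(int);
k=cv2.resize(im[v0-50:v0+50,u0-60:u0+60],(720,600),interpolation=cv2.INTER_NEAREST)
cv2.circle(k,tuple(((pr(p)-[u0-60,v0-50]+.5)*6).astype(int)),3,(0,0,255),-1);cv2.imwrite(f'pics/{sys.argv[3]}.png',k)
E
python3 p.py 307 180 chk2
```

```text
tcp [306.50529753 187.07526942] 70 up [306.16853786 163.37294235] 100 down [306.85806891 211.90455624]
```

View pics/chk2.png

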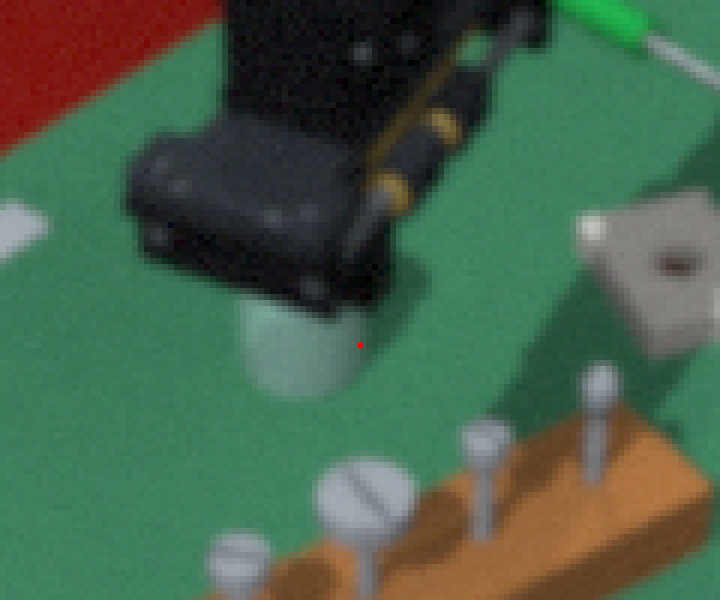

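The projected TCP (dot) sits just below the black body and I can't see any finger there. I'll project the gripper's nominal outline to understand why.

```bash
cat > q.py <<'E'
from h import *
from bench import imaging,ctrl
d=imaging.get_image('side');f=200/np.tan(np.radians(d['vertical_fov'])/2)
def pr(p):
    c=rot(d['orientation']).T@(np.array(p)-d['origin']);return c[:2]/c[2]*f+[d['cx'],d['cy']]
s=ctrl.get_state();p=s['position'];T=rot(s['tool_rot'])
k=cv2.resize(d['img'][110:230,237:377],(700,600),interpolation=cv2.INTER_CUBIC)
k=np.clip(k.astype(float)*1.8,0,255).astype(np.uint8)
def box(hx,hy,z0,z1,col):
    P=[[pr(p+T@np.array([a*hx,b*hy,z])) for a,b in((1,1),(1,-1),(-1,-1),(-1,1))] for z in(z0,z1)]
    for q in P: cv2.polylines(k,[((np.array(q)-[237,110]+.5)*5).astype(int)],True,col,1)
box(.0375,.095,-.07,-.16,(0,255,255)); box(.0095,.015,0,-.07,(0,0,255))
cv2.imwrite('pics/chk3.png',k)
E
python3 q.py
```

```text
(no output)
```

View pics/chk3.png

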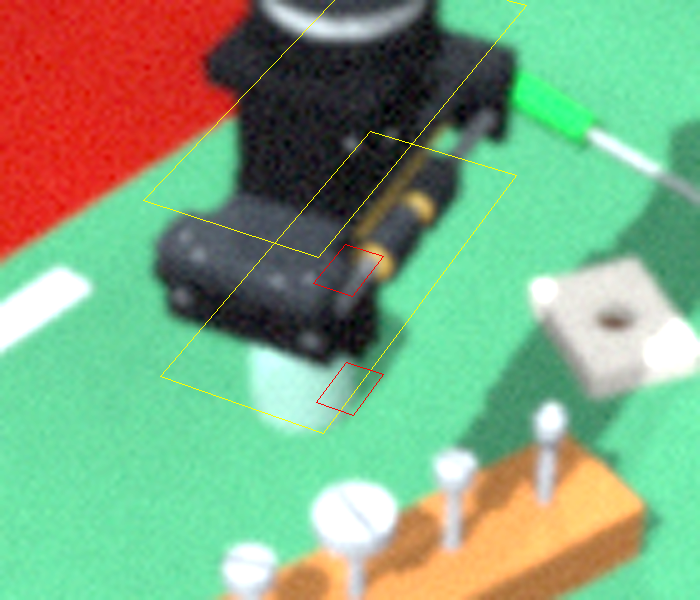

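The real gripper appears about 14 px higher in the image than the reported pose predicts, and the fingers are hidden behind the body. I'll turn the tool so the fingertips become visible, then locate them directly.

```bash
python3 -c "
from bench import ctrl
s=ctrl.get_state();print(s['joint_positions'].round(3),s['time'])"
```

```text
[ 0.182  0.32  -0.706  1.554  0.212  1.345 -1.864] 4.4
```

jog_arm --rows "0 0 0 0 0 -0.18 1;0 0 0 0 0 -0.18 1;0 0 0 0 0 -0.18 1;0 0 0 0 0 -0.18 1;0 0 0 0 0 -0.18 1"

```text
time: 5.03
position: [0.5747, 0.2084, 0.1814]
tool_rot: [2.629, 1.72, 0.0]
ft_force: [-0.0, 1.0, -0.1]
grip_width: 0.003
grip_force: 0.0
```

jog_arm --rows "0 0 0 0 0 -0.18 1;0 0 0 0 0 -0.18 1;0 0 0 0 0 -0.18 1;0 0 0 0 0 -0.18 1;0 0 0 0 0 -0.18 1"

```text
time: 5.65
position: [0.5747, 0.2083, 0.1814]
tool_rot: [1.619, 2.692, 0.0]
ft_force: [0.1, -0.6, -0.3]
grip_width: 0.005
grip_force: 0.0
```

jog_arm --rows "0 0 0 0 0 -0.18 1;0 0 0 0 0 0 1;0 0 0 0 0 0 1;0 0 0 0 0 0 1"

```text
time: 6.15
position: [0.5746, 0.2083, 0.1813]
tool_rot: [1.381, 2.821, -0.0]
ft_force: [1.0, 0.1, -0.2]
grip_width: 0.005
grip_force: 0.0
```

```bash
sed -i 's/chk3/chk4/' q.py; python3 q.py; python3 go.py .575 .207 .12
```

```text
6.2 [0.5746 0.2083 0.1813] tool z [ 0. -0. -1.] shift cm [-0.13 -0.05  6.13]
```

View pics/chk4.png

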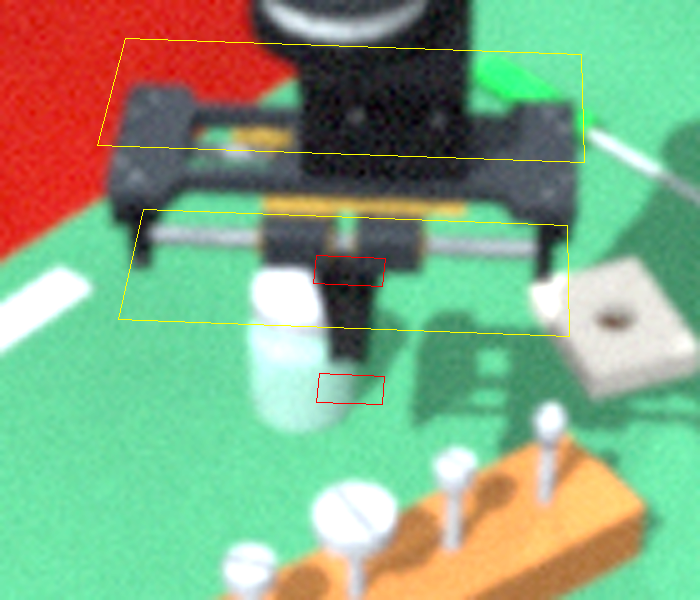

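The fingers are visible now. The tip sits at crop (348,360), against a predicted (350,390), while the body outline matches the prediction well. That means the tip is either about 18 mm higher or displaced away from the camera. The top view can settle the horizontal part.

```bash
sed -e "s/'side'/'top'/" -e 's/chk4/chk5/' -e 's/110:230,237:377/150:270,222:362/' -e 's/\[237,110\]/[222,150]/' q.py > qt.py; python3 qt.py
```

```text
(no output)
```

View pics/chk5.png

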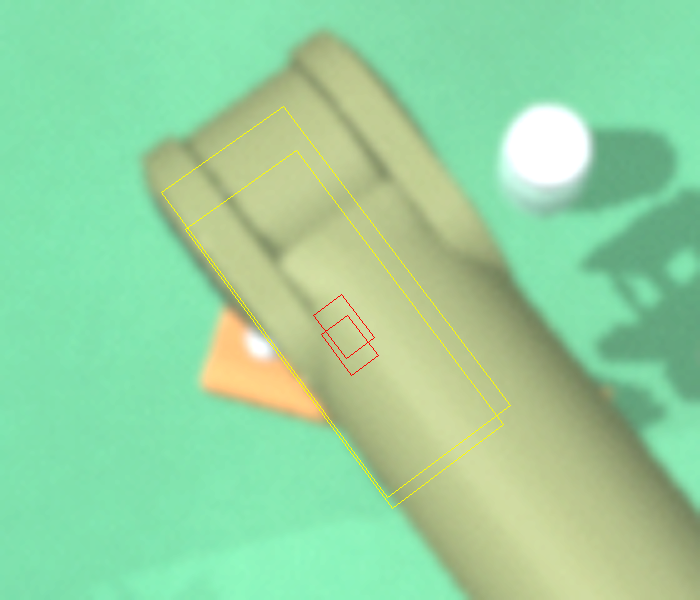

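Run:
```python
from h import *
from bench import imaging
d=imaging.get_image('top');f=200/np.tan(np.radians(d['vertical_fov'])/2)
def pr(p):
    c=rot(d['orientation']).T@(np.array(p)-d['origin']);return (c[:2]/c[2]*f+[d['cx'],d['cy']])
T=rot([-3.116,-.396,-.004]);p=np.array([.5755,.2087,.1827])
for z in(-.07,-.11):
  for sx,sy in((1,1),(-1,1),(-1,-1),(1,-1)):
    u=pr(p+T@[sx*.0375,sy*.095,z]);print(z,sx,sy,((u-[254,182])*5).round())
# dark pixels in the chk1 top crop
k=cv2.imread('pics/chk1.png')[:,:400];h=cv2.cvtColor(k,cv2.COLOR_BGR2HSV)
m=((h[...,2]<80)).astype(np.uint8)
n,_,st,c=cv2.connectedComponentsWithStats(m)
print([s for s in st[1:] if s[4]>500])
```

```text
-0.07 1 1 [334.  57.]
-0.07 -1 1 [367. 189.]
-0.07 -1 -1 [ 24. 270.]
-0.07 1 -1 [ -5. 136.]
-0.11 1 1 [336.  41.]
-0.11 -1 1 [370. 178.]
-0.11 -1 -1 [ 13. 262.]
-0.11 1 -1 [-17. 123.]
[array([ 300,   40,  100,  235, 6825], dtype=int32), array([    0,   110,   110,   145, 10075], dtype=int32)]
```

Horizontally the pose matches the top view, so the discrepancy is vertical only. I'll check whether a lightly coloured tip extends below the black part, by differencing against the first side image.

Run:
```python
from h import *
from bench import imaging
a=cv2.imread('pics/side0.png').astype(int)
b=np.mean([imaging.get_image('side')['img'].astype(int) for _ in range(4)],0)
e=np.abs(a-b).sum(2).astype(int)
print(e[172:196,298:322])
print(b[178:192,307].astype(int).tolist())
```

```text
[[ 23   6  33 149 278 298 230 183 139 111 127 120 104  54  12   4  14   3
   19  11  18  12   8   7]
 [ 21  17  21  96 195 233 216 185 157 130  91 112  86  44  10   9  10  10
   20   8   8  11   5   2]
 [ 15   9   5  49 141 196 200 192 175 150 110  98  73  38   6   3  10  10
   10  13  16  13   3  19]
 [  9  15   3  29 102 180 207 203 200 158 115 118  87  45   3   5   3   9
    7  15  18  13   4  21]
 [ 21  20   7  22 108 185 233 238 217 172 118 113  74  34   7   9  19   5
   20   9   5  15   4  45]
 [ 16  22  11  27 121 217 259 249 218 173 128 112  75  27   8   7  18  11
    8  12   5  11  18  56]
 [ 19  25   4  30 133 235 283 250 208 167 121  94  84  28   7   7   1   3
    4  14   1   4  46  70]
 [ 10  26  11  30 124 243 275 244 207 162 131  95  58   9   9  18  12   4
    9   6   3  10  61  70]
 [ 19  24  10  33 121 223 256 211 180 143 120  93  66  19   9  11   4   9
   13   7  14  25  56  79]
 [ 24  14   4  25  97 160 178 148 129 109 105  94  38   8   5   9   8   7
   18  15  11  13  50  96]
 [ 20  13  10   2  53  93  95  92  58  59  39  47  38   7  18   7  18  16
    8  10   5  1
[... 823 characters left out ...]
6  33  18  15  19  13  10  15  16  18   6  10  28  12  14  12   7   4
   17   6  13  56  84  89]
 [ 17  19  19  18  27  15  11   8  17  21   6   5  16  21   5  12  12  14
    2   5  21  35  76  82]
 [ 25  16  14   9  15   5  14  15  15   7  13   9  20  18  15  19   8  14
   15   9  16  47  67  76]
 [ 14  16  17   6  16   4  16   4  16   4  14  11  10   6  17  22  17  20
   15  23  13  40  60  58]
 [ 18  11   8  13  14  20   4  11  12  13  25  12  20  18  11  13  12  13
   10  14   6  42  41  32]]
[[30, 28, 28], [30, 27, 26], [33, 32, 29], [41, 42, 35], [58, 64, 45], [73, 85, 57], [80, 92, 61], [81, 93, 62], [79, 92, 61], [80, 94, 61], [81, 95, 62], [81, 93, 61], [83, 100, 61], [85, 109, 61]]
```

The black tip really does end near (306.5, 182), about 2 cm above the reported TCP. A pivot test will tell me more: I'll tilt about the commanded TCP and see whether the visible tip stays put.

jog_arm --rows "0 0 0 0.18 0 0 1;0 0 0 0.18 0 0 1;0 0 0 0 0 0 1;0 0 0 0 0 0 1;0 0 0 0 0 0 1"

```text
time: 7.12
position: [0.5749, 0.2074, 0.1835]
tool_rot: [-1.297, -2.649, 0.479]
ft_force: [0.3, -0.3, 0.2]
grip_width: 0.005
grip_force: 0.0
```

```bash
cat > tip.py <<'E'
from h import *
from bench import imaging,ctrl
import sys
D=[imaging.get_image('side') for _ in range(4)];d=D[0];f=200/np.tan(np.radians(d['vertical_fov'])/2)
b=np.mean([x['img'].astype(int) for x in D],0);a=cv2.imread('pics/side0.png').astype(int)
s=ctrl.get_state();p=s['position']
def pr(p):
    c=rot(d['orientation']).T@(np.array(p)-d['origin']);return c[:2]/c[2]*f+[d['cx'],d['cy']]
T=rot(s['tool_rot']);t=pr(p);print(s['time'],p.round(4),'tcp px',t.round(1),'19 behind',pr(p-.019*T[:,2]).round(1))
m=(b.sum(2)<130)
for v in range(int(t[1])-22,int(t[1])+5):
    u=np.flatnonzero(m[v,int(t[0])-30:int(t[0])+30])+int(t[0])-30
    if len(u): print(v,u.min(),u.max(),len(u))
cv2.imwrite('pics/tip%s.png'%sys.argv[1],cv2.resize(np.clip(b[130:230,250:370]*1.6,0,255).astype(np.uint8),(720,600),interpolation=cv2.INTER_CUBIC))
E
python3 tip.py a
```

```text
7.325 [0.5749 0.2072 0.1829] tcp px [306.9 186.5] 19 behind [303.9 180.6]
164 276 301 26
165 276 301 21
166 276 301 16
167 290 301 12
168 290 302 13
169 291 302 12
170 292 303 12
171 292 304 13
172 293 305 13
173 294 305 12
174 295 305 11
175 295 305 11
176 296 305 10
177 297 305 9
178 298 305 8
179 299 305 7
180 299 300 2
```

jog_arm --rows "0 0 0 -0.18 0 0 1;0 0 0 -0.18 0 0 1;0 0 0 -0.18 0 0 1;0 0 0 -0.18 0 0 1;0 0 0 0 0 0 1"

```text
time: 7.95
position: [0.5708, 0.2041, 0.1834]
tool_rot: [1.312, 2.678, 0.415]
ft_force: [0.3, -1.0, 0.0]
grip_width: 0.006
grip_force: 0.0
```

jog_arm --rows "0 0 0 0 0 0 1;0 0 0 0 0 0 1"

```text
time: 8.2
position: [0.5719, 0.2154, 0.1865]
tool_rot: [1.295, 2.691, 0.434]
ft_force: [0.4, 0.1, 0.4]
grip_width: 0.002
grip_force: 0.0
```

```bash
python3 tip.py b
```

```text
8.4 [0.5712 0.2146 0.1855] tcp px [306.  188.1] 19 behind [308.5 182.2]
166 310 334 25
167 310 334 22
168 310 333 16
169 309 321 13
170 309 320 12
171 308 319 12
172 308 318 11
173 308 318 11
174 307 317 11
175 307 317 11
176 307 316 10
177 307 315 9
178 307 315 9
179 307 314 8
180 307 314 8
181 307 313 7
182 308 313 6
183 310 312 3
```

Under tilt the finger axis passes through the reported TCP, and the body's lower edge matches the reported pose. The drawn fingers simply end near the grasp point, so I trust the reported TCP and will aim slightly on the low side of 2 cm. First I'll level the tool.

jog_arm --rows "0 0 0 0.18 0 0 1;0 0 0 0.14 0 0 1;0 0 0 0 0 0 1;0 0 0 0 0 0 1"

```text
time: 8.9
position: [0.5699, 0.2142, 0.1856]
tool_rot: [-1.354, -2.822, -0.021]
ft_force: [-0.6, 0.3, -0.7]
grip_width: 0.005
grip_force: 0.0
```

```bash
cat >> go.py <<'E'
T=rot(s['tool_rot']);print('turn to level',(T.T@np.cross(T[:,2],[0,0,-1])).round(3),'q',s['joint_positions'].round(2))
E
python3 go.py .575 .207 .117
```

```text
8.9 [0.5699 0.2142 0.1856] tool z [-0.004  0.017 -1.   ] shift cm [-0.99 -0.1   6.84]
turn to level [ 0.007 -0.016  0.   ] q [ 0.46  0.45 -1.12  1.55  0.39  1.39 -0.01]
```

jog_arm --rows "-1 -0.1 0 0.007 -0.016 0 1;0 0 2 0 0 0 1;0 0 2 0 0 0 1;0 0 0 0 0 0 1;0 0 0 0 0 0 1"

```text
time: 9.52
position: [0.5758, 0.2044, 0.1459]
tool_rot: [1.361, 2.83, -0.001]
ft_force: [0.0, -0.0, -0.1]
grip_width: 0.01
grip_force: 0.0
```

```bash
python3 go.py .575 .207 .117
```

```text
9.525 [0.5758 0.2044 0.1459] tool z [ 0.001 -0.001 -1.   ] shift cm [0.25 0.1  2.89]
turn to level [0.    0.001 0.   ] q [ 0.45  0.48 -1.09  1.59  0.44  1.34 -0.02]
```

jog_arm --rows "0.2 0.1 0 0 0 0 1;0 0 1.4 0 0 0 1;0 0 1 0 0 0 1;0 0 0.5 0 0 0 1;0 0 0 0 0 0 1"

```text
time: 10.15
position: [0.5751, 0.2065, 0.1163]
tool_rot: [1.362, 2.831, -0.002]
ft_force: [0.3, 0.3, -0.8]
grip_width: 0.005
grip_force: 0.0
```

jog_arm --rows "0 0 0 0 0 0 1;0 0 0 0 0 0 1;0 0 0 0 0 0 1"

```text
time: 10.52
position: [0.5756, 0.2066, 0.1172]
tool_rot: [1.361, 2.83, -0.0]
ft_force: [-0.7, 0.1, 0.6]
grip_width: 0.006
grip_force: 0.0
```

```bash
python3 go.py .575 .207 .117; python3 tip.py c
```

```text
10.525 [0.5756 0.2066 0.1172] tool z [ 0.001 -0.001 -1.   ] shift cm [ 0.07 -0.02  0.02]
turn to level [0.    0.001 0.   ] q [ 0.43  0.5  -1.07  1.63  0.46  1.29 -0.04]
10.725 [0.5755 0.2066 0.1171] tcp px [307.2 206.4] 19 behind [307.1 200.8]
184 293 319 27
185 300 319 20
186 301 319 18
187 302 313 12
188 302 312 11
189 302 312 11
190 302 312 11
191 303 311 9
192 303 311 9
193 303 311 9
194 303 311 9
195 304 311 8
196 304 310 7
197 304 310 7
198 304 310 7
199 304 310 7
200 304 310 7
201 309 310 2
```

View pics/tipc.png

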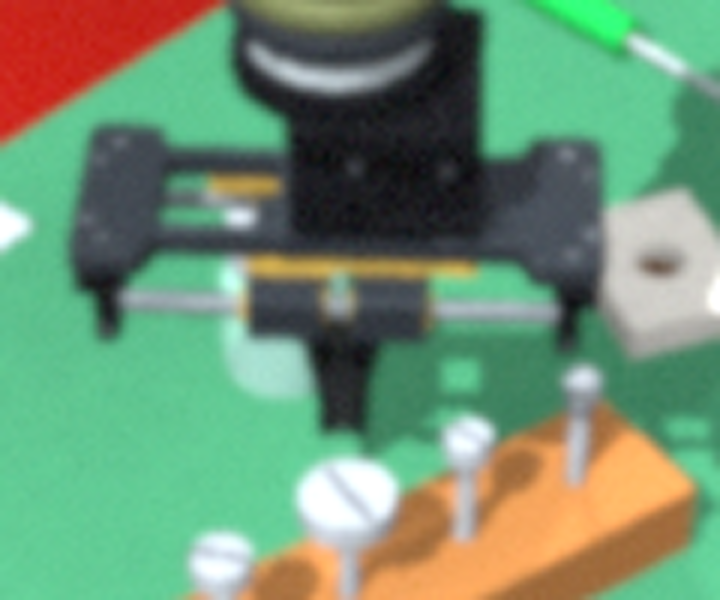

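The fingers stand centred over the big bit, whose top is at crop (348,503), and nothing is touched. I'll trim down a few millimetres and hold for about 3 s.

jog_arm --rows "0 0 0.2 0 0 0 1;0 0 0 0 0 0 1;0 0 0 0 0 0 1;0 0 0 0 0 0 1;0 0 0 0 0 0 1"

```text
time: 11.35
position: [0.5754, 0.2066, 0.115]
tool_rot: [1.361, 2.83, -0.001]
ft_force: [-0.1, 0.1, 0.6]
grip_width: 0.005
grip_force: 0.0
```

jog_arm --rows "0 0 0 0 0 0 1;0 0 0 0 0 0 1;0 0 0 0 0 0 1;0 0 0 0 0 0 1;0 0 0 0 0 0 1"

```text
time: 11.98
position: [0.5754, 0.2066, 0.115]
tool_rot: [1.361, 2.83, -0.001]
ft_force: [-0.3, 0.1, 0.1]
grip_width: 0.005
grip_force: 0.0
```

jog_arm --rows "0 0 0 0 0 0 1;0 0 0 0 0 0 1;0 0 0 0 0 0 1;0 0 0 0 0 0 1;0 0 0 0 0 0 1"

```text
time: 12.6
position: [0.5754, 0.2066, 0.115]
tool_rot: [1.361, 2.83, -0.001]
ft_force: [-0.2, 0.4, 0.1]
grip_width: 0.004
grip_force: 0.0
```

jog_arm --rows "0 0 0 0 0 0 1;0 0 0 0 0 0 1;0 0 0 0 0 0 1;0 0 0 0 0 0 1;0 0 0 0 0 0 1"

```text
time: 13.22
position: [0.5754, 0.2066, 0.115]
tool_rot: [1.361, 2.83, -0.001]
ft_force: [-0.2, -0.0, 0.1]
grip_width: 0.003
grip_force: 0.0
```

jog_arm --rows "0 0 0 0 0 0 1;0 0 0 0 0 0 1;0 0 0 0 0 0 1;0 0 0 0 0 0 1;0 0 0 0 0 0 1"

```text
time: 13.85
position: [0.5754, 0.2066, 0.1149]
tool_rot: [1.361, 2.83, -0.001]
ft_force: [0.8, -1.2, -0.9]
grip_width: 0.005
grip_force: 0.0
```

```bash
python3 go.py .545 -.265 .30
```

```text
13.85 [0.5754 0.2066 0.1149] tool z [ 0.001 -0.001 -1.   ] shift cm [-34.97 -31.81 -18.46]
turn to level [-0.     0.001  0.   ] q [ 0.43  0.51 -1.07  1.63  0.46  1.29 -0.05]
```

Held 3 s. Now I'll rise straight up and cross over high.

jog_arm --rows "0 0 -2.5 0 0 0 1;0 0 -4 0 0 0 1;0 0 -4.5 0 0 0 1;0 0 -4.5 0 0 0 1;0 0 -3 0 0 0 1"

```text
time: 14.48
position: [0.5756, 0.2072, 0.3024]
tool_rot: [1.361, 2.829, 0.002]
ft_force: [0.6, 0.6, 0.1]
grip_width: 0.005
grip_force: 0.0
```

jog_arm --rows "-3 -2.7 0 0 0 0 1;-3.5 -3.2 0 0 0 0 1;-3.5 -3.2 0 0 0 0 1;-3.5 -3.2 0 0 0 0 1;-3.5 -3.2 0 0 0 0 1"

```text
time: 15.1
position: [0.56, -0.0243, 0.3003]
tool_rot: [1.361, 2.83, -0.001]
ft_force: [1.0, 0.2, -0.3]
grip_width: 0.007
grip_force: 0.0
```

jog_arm --rows "-3.5 -3.2 0 0 0 0 1;-3.5 -3.2 0 0 0 0 1;-3.5 -3.2 0 0 0 0 1;-3.5 -3.2 0 0 0 0 1;-2 -1.8 0 0 0 0 1"

```text
time: 15.72
position: [0.5454, -0.242, 0.3]
tool_rot: [1.366, 2.828, -0.001]
ft_force: [-0.5, -0.8, 0.0]
grip_width: 0.001
grip_force: 0.0
```

jog_arm --rows "0 0 0 0 0 0 1;0 0 0 0 0 0 1;0 0 0 0 0 0 1"

```text
time: 16.1
position: [0.5467, -0.2364, 0.3007]
tool_rot: [1.356, 2.832, -0.0]
ft_force: [0.3, 0.5, -0.9]
grip_width: 0.005
grip_force: 0.0
```

```bash
python3 go.py .545 -.265 .034
```

```text
16.1 [ 0.5467 -0.2364  0.3007] tool z [ 0.001 -0.001 -1.   ] shift cm [-2.08 -1.93 26.68]
turn to level [0.    0.001 0.   ] q [ 1.2   0.33 -1.07  1.39  0.29  1.58  0.83]
```

jog_arm --rows "-2.1 -1.9 0 0 0 0 1;0 0 3 0 0 0 1;0 0 4.5 0 0 0 1;0 0 4.5 0 0 0 1;0 0 4 0 0 0 1"

```text
time: 16.73
position: [0.544, -0.2685, 0.1387]
tool_rot: [1.362, 2.83, -0.002]
ft_force: [0.0, 0.6, 0.2]
grip_width: 0.006
grip_force: 0.0
```

jog_arm --rows "0 0 3 0 0 0 1;0 0 2 0 0 0 1;0 0 0 0 0 0 1;0 0 0 0 0 0 1;0 0 0 0 0 0 1"

```text
time: 17.35
position: [0.5456, -0.2678, 0.0918]
tool_rot: [1.36, 2.828, -0.001]
ft_force: [0.1, 0.8, -0.3]
grip_width: 0.006
grip_force: 0.0
```

```bash
python3 go.py .545 -.265 .034
```

```text
17.35 [ 0.5456 -0.2678  0.0918] tool z [ 0.003 -0.002 -1.   ] shift cm [0.27 0.13 5.78]
turn to level [0.001 0.004 0.   ] q [ 1.18  0.48 -0.98  1.67  0.42  1.22  0.78]
```

jog_arm --rows "0.25 0.1 1.5 0 0 0 1;0 0 2 0 0 0 1;0 0 1.4 0 0 0 1;0 0 0.7 0 0 0 1;0 0 0 0 0 0 1"

```text
time: 17.98
position: [0.5435, -0.2646, 0.0336]
tool_rot: [-1.362, -2.831, 0.0]
ft_force: [0.0, -0.1, 1.3]
grip_width: 0.006
grip_force: 0.0
```

jog_arm --rows "0 0 0 0 0 0 1;0 0 0 0 0 0 1;0 0 0 0 0 0 1"

```text
time: 18.35
position: [0.5441, -0.2651, 0.0348]
tool_rot: [1.361, 2.829, -0.001]
ft_force: [0.3, -0.6, 0.1]
grip_width: 0.005
grip_force: 0.0
```

```bash
python3 go.py .545 -.265 .034; sed -i 's/130:230,250:370/95:195,355:475/' tip.py; python3 tip.py d >/dev/null
```

```text
18.35 [ 0.5441 -0.2651  0.0348] tool z [ 0.001 -0.001 -1.   ] shift cm [-0.05  0.08  0.08]
turn to level [0.    0.002 0.   ] q [ 1.15  0.53 -0.94  1.72  0.47  1.13  0.74]
```

View pics/tipd.png

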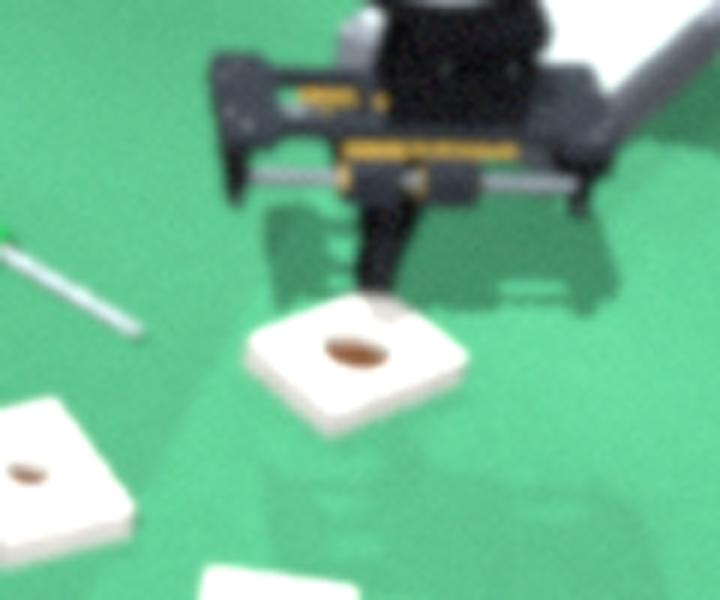

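The view at the hole: the hole centre is at crop (357,352) and the visible finger end at (378,292), so the fingers aren't quite where I expected. That was my last picture, so I'll fit the tip offset numerically from all the tip observations, letting it be either tool-fixed or world-fixed.

```bash
python3 tip.py d
python3 - <<'E'
from h import *
from bench import imaging
from scipy.optimize import least_squares
d=imaging.get_image('side');f=200/np.tan(np.radians(d['vertical_fov'])/2)
def pr(p):
    c=rot(d['orientation']).T@(np.array(p)-d['origin']);return c[:2]/c[2]*f+[d['cx'],d['cy']]
print('hole',pr([.545,-.265,.018]),'above16',pr([.545,-.265,.034]),'seen hole 413.9 153.2')
O=[((.5746,.2083,.1813),(1.381,2.821,0),(306.5,182)),((.5749,.2072,.1829),(-1.297,-2.649,.479),(301.8,180)),((.5712,.2146,.1855),(1.295,2.691,.434),(311,183)),((.5755,.2066,.1171),(1.361,2.83,0),(307,200.8)),((.5441,-.2651,.0348),(1.361,2.829,0),(355+378/6,95+292/6+.8))]
def res(x): return np.concatenate([pr(np.array(p)+rot(r)@(x[:3]))-t for p,r,t in O])
def resw(x): return np.concatenate([pr(np.array(p)+rot(r)@np.array([0,0,x[3]])+x[:3])-t for p,r,t in O])
for g,n in((res,3),(resw,4)):
    s=least_squares(g,np.zeros(n));print((s.x*1000).round(1),s.fun.reshape(-1,2).round(1).tolist())
E
```

```text
18.75 [ 0.5438 -0.2649  0.0344] tcp px [414.9 148.7] 19 behind [416.  143.8]
126 393 433 17
127 414 433 18
128 414 433 20
129 415 425 11
130 415 425 11
131 415 424 10
132 415 424 10
133 415 424 10
134 415 423 9
135 415 422 8
136 415 422 8
137 415 421 7
138 415 421 7
139 414 421 8
140 414 420 7
141 415 420 6
142 415 420 6
hole [413.73986648 152.643875  ] above16 [414.61139536 148.60808178] seen hole 413.9 153.2
[ 15.5  -1.5 -32.2] [[0.3, -0.6], [0.1, 0.9], [-0.4, -0.2], [0.4, 0.7], [-0.1, -1.2]]
[ -8.4   8.7  -4.8 -33.9] [[0.3, -0.6], [-0.1, 1.1], [-0.2, -0.3], [0.3, 0.6], [-0.5, -1.1]]
```

The fit explains everything with a purely axial offset: the drawn finger ends behind the TCP. Horizontally the pointing is correct, with the TCP at (414.9,148.7) straight above the hole at (413.9,153). I'll lower slightly and hold.

jog_arm --rows "0 0.1 0.15 0 0 0 1;0 0 0 0 0 0 1;0 0 0 0 0 0 1;0 0 0 0 0 0 1;0 0 0 0 0 0 1"

```text
time: 19.42
position: [0.5446, -0.2643, 0.0329]
tool_rot: [1.361, 2.83, -0.001]
ft_force: [-0.2, 0.3, 0.3]
grip_width: 0.007
grip_force: 0.0
```

jog_arm --rows "0 0 0 0 0 0 1;0 0 0 0 0 0 1;0 0 0 0 0 0 1;0 0 0 0 0 0 1;0 0 0 0 0 0 1"

```text
time: 20.05
position: [0.5446, -0.2643, 0.0329]
tool_rot: [1.361, 2.83, -0.001]
ft_force: [0.5, -0.1, 0.7]
grip_width: 0.009
grip_force: 0.0
```

jog_arm --rows "0 0 0 0 0 0 1;0 0 0 0 0 0 1;0 0 0 0 0 0 1;0 0 0 0 0 0 1;0 0 0 0 0 0 1"

```text
time: 20.68
position: [0.5446, -0.2642, 0.0329]
tool_rot: [1.361, 2.83, -0.001]
ft_force: [0.9, -0.6, -0.4]
grip_width: 0.002
grip_force: 0.0
```

jog_arm --rows "0 0 0 0 0 0 1;0 0 0 0 0 0 1;0 0 0 0 0 0 1;0 0 0 0 0 0 1;0 0 0 0 0 0 1"

```text
time: 21.3
position: [0.5446, -0.2642, 0.0329]
tool_rot: [1.361, 2.83, -0.001]
ft_force: [1.0, 0.6, -0.5]
grip_width: 0.006
grip_force: 0.0
```

jog_arm --rows "0 0 0 0 0 0 1;0 0 0 0 0 0 1;0 0 0 0 0 0 1;0 0 0 0 0 0 1;0 0 0 0 0 0 1"

```text
time: 21.92
position: [0.5446, -0.2642, 0.0329]
tool_rot: [1.361, 2.83, -0.001]
ft_force: [-0.6, 0.3, 0.2]
grip_width: 0.005
grip_force: 0.0
```

```bash
python3 go.py .545 -.265 .034; python3 -c "
from bench import ticket
print(ticket.close_job())"
```

```text
21.925 [ 0.5446 -0.2642  0.0329] tool z [ 0.001 -0.001 -1.   ] shift cm [-0.08 -0.02 -0.11]
turn to level [-0.     0.001  0.   ] q [ 1.15  0.54 -0.94  1.72  0.48  1.13  0.74]
the job is handed in; nothing more can be done
None
```

Job handed in at 21.9 s with no result returned: the arm held about 3 s over the 40 mm bit, then about 3 s over the 40 mm hole, and stayed there with no contact seen; the reported fingertip height was about 1.5 cm above each, but in the images the fingers seem to end about 2–3 cm higher, and I trusted the reported pose.

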